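Rinse the fallen tumbler and nest the steel tumblers on the drainer

ROBOT

A 6-joint arm with a two-finger parallel gripper is mounted at the origin on the work surface. World frame = base frame: x ahead of the robot, y to its left, z up, the work surface at z = 0. Lengths are in m, angles in degrees, forces in N, time in s.
With the tool pointing down it reaches from about 0.25 to 0.725 m from the base axis. Payload 9.7 kg.
Tool frame: the origin (TCP) lies between the finger pads; the fingertips stand bot.tcp_to_tips ahead of it and the grasp point (between the pads) lies 2 mm behind it (bot.tcp_to_tips is the distance from the TCP to the fingertips, in m); z points along the fingers, y is the line along which they close (so a half turn about z gives the same grasp; the last joint's range is limited). The gripper opens to 85 mm and grips with 20 to 120 N. Pads are 22 mm wide; open, the fingers measure 114 mm over their backs; the gripper's body (76 mm by 85 mm) begins 54 mm behind the grasp point. The pads swing forward as they close: fully open they stand 13 mm farther back than shut.
Start: joints at [-66.349, 4.979, 10.078, 95.1, 0, 90], TCP at [0.221, -0.504, 0.248] pointing down, gripper open.
Joint ranges: [-179.16, 179.16], [-48.56, 103.87], [-65.8, 70.77], [-126.05, 130.52], [-82.76, 87.17], [-180, 180]. Speed limits (degrees/s): [127.2, 127.2, 147.25, 180, 180, 180].

INTERFACE

Orientations are given as [roll, pitch, yaw] about the fixed x, y, z axes, in that order (R = Rz(yaw) Ry(pitch) Rx(roll)).
In Python, from workcell import sensors, camera, camera_params, bot gives the robot as it stands.
- The arm moves only by the tool apply_moves, never from a script. Its argument "motion" is a list of rows, each an object with "jaw": the opening, from -1 (shut) to 1 (fully open); "xyz": the shift along the tool's x, y, z in mm, a list of three; "twist": the turn about the tool's z in rad. A call has 1 to 5 rows; each row is the pose to reach, as a shift and turn from the pose commanded when the call began, along the tool's axes at that moment; what a row does not reach only later rows make up. A row lasts 1/8 s, in which the tool goes at most 62.5 mm and 10.7 degrees, less where a joint would pass 70% of its speed; a pose out of reach is approached as far as the arm can. A call with a gripper value outside its range is refused whole. The fingers move at their own pace and stop on an object; "grip_force" is the grip in N (left out, the last holds). Time passes only in rows, so rows that repeat a pose let the fingers close. It gives the time, the measured TCP pose, the force, the opening and the grip force at its end, in the units of the state.
- sensors.get_obs(): the state, without advancing time (a new reading comes with each control period).
- camera(name): name is "scene" or "top" or "wrist"; returns (picture, depth): 420x560x3 uint8, red, green, blue; 420x560 float32, m along the optical axis (not along the pixel's ray), 0 where there is no reading.
- camera_params(name): a dict with "mtx" (3x3 intrinsics, pixels), "rvec" (rotation vector, rad) and "tvec" (3), from world to camera coordinates, as OpenCV has them. Camera axes: x right, y down, z forward; pixel columns grow to the right and rows downward; lengths in m; the calibration is good to about 2 mm. The wrist camera is an equidistant fisheye: a pixel r from the principal point sees the ray r / f radians off the axis. A picture is of the moment at which its call begins: read the wrist's pose just before it. camera_params takes no time and is no camera call; for the wrist camera it gives the pose at the moment of the call.
- bot.job_done(): hands the job in; it is judged then, once.
The state is a dict: "time": time; "q": joint angles; "qd": joint speeds; "joint_efforts": joint torques, N m; "ee_pos": TCP position; "tcp_rot": TCP orientation; "wrist_force": force on the tool from outside, world axes, zero at the start; "torque": the same for the moment, N m; "opening": finger opening in m; "grasp_force": force on a finger pad.
Only numpy, scipy, OpenCV 4.12 (cv2) and the standard library are available. Lean on these libraries where they do the work, as an engineer would, in place of code of your own. Each camera call takes 0.05 s, during which the arm holds its last target. There are 200 camera calls.

TASK

Nest all three steel tumblers into one stack, mouth down and fully home, on the slatted steel drainer: the clean one standing on the rubber mat goes over the one already on the drainer, and the one lying on its side goes on top. Before stacking the lying one, stand it mouth down on the bare counter and let go of it, then take it again by its foot from above and press it mouth down onto the sprung pad inside the rinser box, holding the pad fully down for a moment. Leave the other things on the counter where they are, and do not knock over a standing tumbler.

Things in the scene. Friction and masses are not known exactly. Their poses are not given: they have to be found in the camera images.
- tumbler_base: hollow steel tumbler 100 mm tall: foot 42 mm across for 20 mm, flaring to 54 mm at 34 and 59 mm at 64 mm, then a straight collar 70 mm across (64 inside) to the mouth. Nested home, 36 mm above the one below. Origin: centre of the mouth's plane; z: from mouth to foot. Stands mouth down on the drainer; the bottom of the stack. All three are alike, 0.16 kg, with 2 to 3 mm of play when nesting.
- tumbler_clean: hollow steel tumbler 100 mm tall: foot 42 mm across for 20 mm, flaring to 54 mm at 34 and 59 mm at 64 mm, then a straight collar 70 mm across (64 inside) to the mouth. Nested home, 36 mm above the one below. Origin: centre of the mouth's plane; z: from mouth to foot. The clean one: stands mouth down on the rubber mat in a row with the jar and the tin, in any of the three places.
- tumbler_fallen: hollow steel tumbler 100 mm tall: foot 42 mm across for 20 mm, flaring to 54 mm at 34 and 59 mm at 64 mm, then a straight collar 70 mm across (64 inside) to the mouth. Nested home, 36 mm above the one below. Origin: centre of the mouth's plane; z: from mouth to foot. The fallen one: lies on its side, axis dipping 12 degrees to the foot, which points roughly to the right (-y).
- drainer_top (a point): centre of the top of the drainer, a fixed square slatted steel tray 170 mm wide and 16 mm high; z up
- rinser: tumbler rinser: a fixed open steel box, 176 mm square outside, walls 4 mm thick and 83 mm high as a splash guard all round, with the sprung pad in its middle. Origin: centre of its underside on the counter; x and y along its sides
- pad_top (a point): centre of the top of the rinser's sprung pad, a flat round star pad 84 mm across, 44 mm above the counter when up; it moves down with the pad
- rinser_pad (a joint): how far the sprung pad is pressed down, m: 0 up, 0.012 fully down; it takes about 3 N to start and 9 N to press it fully
- bar_mat: fixed black rubber mat, 130 x 300 x 4 mm (x by y). Origin: centre of its underside
- jar: closed pale glass jar with a dark band and wooden lid, 66 mm across, 100 mm tall, standing on the mat; origin: centre of its underside. Bystander
- tin: closed light metal tin with a copper-coloured band, 62 mm across, 110 mm tall, standing on the mat; origin: centre of its underside. Bystander
- mug: black stoneware mug, 76 mm across, 70 mm tall, handle reaching 75 mm from its axis towards its own +y; origin: centre of its underside. Bystander
- bowl: black stoneware bowl, 124 mm across, 50 mm tall; origin: centre of its underside. Bystander
- spoon: wooden-handled spoon lying flat along its own x, 170 mm long, about 25 mm high; origin: under its middle. Bystander
- pitcher: steel milk pitcher, 84 mm across, 105 mm tall, handle reaching 77 mm from its axis towards its own +x; origin: centre of its underside. Bystander
- syrup: amber glass syrup bottle, 64 mm across, 190 mm tall; origin: centre of its underside. Bystander

How it is judged (in metres and radians):
On the way, in this order (a step that is already met when the one before it is completed fails the run):
1. the fallen tumbler stands mouth down on the bare counter, let go by the gripper (angle between tumbler_fallen's own z axis and vertical below 0.08 rad and height (world z) of tumbler_fallen below 0.01 m and contact force between the fingers and tumbler_fallen below 0.1 N), for 0.2 s.
2. the formerly fallen tumbler, upright mouth down, holds the rinser's pad fully down (11 of 12 mm) for 0.3 s (value of joint rinser_pad above 0.011 m and horizontal distance between tumbler_fallen and pad_top below 0.02 m and angle between tumbler_fallen's own z axis and vertical below 0.15 rad and contact force between tumbler_fallen and rinser_pad above 4 N), for 0.3 s.
At the end, for the whole second after the job is handed in: The bottom tumbler stands on the drainer within 50 mm of its centre; the clean one is nested on it and the rinsed one on top of that, each mouth down within 4 degrees, 30 to 41 mm above the one below and within 6 mm of its axis, all released and at rest (horizontal distance between tumbler_base and drainer_top below 0.05 m and z of tumbler_base in the frame of drainer_top below 0.006 m and angle between each of tumbler_base, tumbler_clean, tumbler_fallen's own z axis and vertical below 0.07 rad and z of tumbler_clean in the frame of tumbler_base between 0.03 and 0.041 m and horizontal distance between tumbler_clean and tumbler_base below 0.006 m and z of tumbler_fallen in the frame of tumbler_clean between 0.03 and 0.041 m and horizontal distance between tumbler_fallen and tumbler_clean below 0.006 m and linear speed of each of tumbler_base, tumbler_clean, tumbler_fallen below 0.03 m/s); the robot touches nothing.
It fails at once if a bystander (jar, tin, mug, bowl, spoon, pitcher, syrup bottle) is pushed more than 30 mm (distance of any of jar, tin, mug, bowl, spoon, pitcher, syrup from where it was at the start of the episode above 0.03 m).
It fails at once if the bottom or the clean tumbler is knocked over (angle between any of tumbler_base, tumbler_clean's own z axis and vertical above 0.8 rad).
It also fails if it takes over 72 s, if anything falls off the work surface, if the arm or the gripper's body presses on something with over 40 N, if the wrist force passes 120 N, or if a joint passes its speed limit or range.

## Working session

There is one attempt and no reset: what is moved stays moved. The work goes in short steps, Python scripts to look and compute and a tool call to move; the robot and the scene stay as the last step left them, time stands still between calls to the robot, and variables do not carry over. Pictures are saved under pics/ and viewed, at most 10 in all, crops included, and the job is handed in when it is done.

Besides the shell and the picture viewer there is one more tool, called as name(argument=value, ...) on one line, values as JSON. apply_moves: Moves the arm, as the interface text tells. Its arguments: {"type":"object","properties":{"motion":{"type":"array","items":{"type":"object","properties":{"jaw":{"type":"number"},"xyz":{"type":"array","items":{"type":"number"}},"twist":{"type":"number"}}}},"grip_force":{"type":"number"}},"required":["motion"]}

```bash
mkdir -p pics; ls; python3 - <<'E'
from workcell import sensors,camera,camera_params,bot
import cv2,numpy as np
o=sensors.get_obs();print(o,bot.tcp_to_tips)
for n in ("scene","top"):
    p,d=camera(n);c=camera_params(n);print(n,c)
    np.savez(f'{n}0.npz',p=p,d=d,**c)
    cv2.imwrite(f'pics/{n}0.png',cv2.cvtColor(p,cv2.COLOR_RGB2BGR))
E
```

```text
pics
{'time': 0.0, 'q': array([-6.63482826e+01,  5.01118123e+00,  1.00332123e+01,  9.50975106e+01,
       -9.31810576e-04,  9.00011917e+01]), 'qd': array([ 0.0389906 ,  0.06284709, -0.00756763, -0.12532117, -0.0110648 ,
        0.03761506]), 'joint_efforts': array([-2.40664249e-04, -5.20392537e+01,  4.64802217e+01,  1.62716402e-02,
        4.29354003e-06, -1.74083630e-05]), 'ee_pos': array([ 0.22056293, -0.5036199 ,  0.24757114]), 'tcp_rot': array([-1.79924521e+02,  9.33379639e-04,  2.36505270e+01]), 'wrist_force': array([ 0.77785403,  0.27484029, -0.58248848]), 'torque': array([ 0.01946063,  0.00589176, -0.03468124]), 'grasp_force': 0.0, 'opening': 0.08536034654658627} 0.017
scene {'mtx': array([[388.47443579,   0.        , 284.44017846],
       [  0.        , 388.47443579, 212.97912701],
       [  0.        ,   0.        ,   1.        ]]), 'rvec': array([ 2.07085896,  1.43672862, -0.50765898]), 'tvec': array([-0.18243306, -0.34016144,  1.34662444])}
top {'mtx': array([[517.67827488,   0.        , 269.29427514],
       [  0.        , 517.67827488, 214.21203803],
       [  0.        ,   0.        ,   1.        ]]), 'rvec': array([ 2.11989818, -2.17546791,  0.15294123]), 'tvec': array([0.02158333, 0.53622696, 1.32524598])}
```

View pics/top0.png

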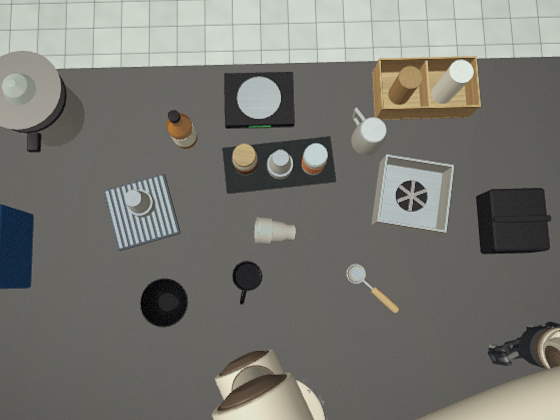

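View pics/scene0.png

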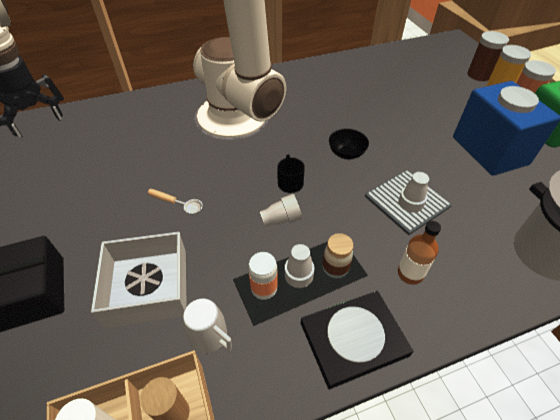

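Top view: the drainer is at (142,211) with the base tumbler at (137,203). The mat row runs jar (245,157), clean tumbler (281,162), tin (314,158). The fallen tumbler is at (275,231), foot to the right, and the rinser is at (413,194). The scene view agrees.

```bash
cat > h.py <<'E'
import numpy as np,cv2
def cloud(p,d,c):
    R=cv2.Rodrigues(c['rvec'])[0];K=c['mtx'];v,u=np.indices(d.shape)
    X=np.stack([(u-K[0,2])/K[0,0]*d,(v-K[1,2])/K[1,1]*d,d],-1)
    W=(X-c['tvec'])@R
    W[d<=0]=np.nan
    return W
def circ(q):
    # algebraic circle fit
    A=np.c_[2*q,np.ones(len(q))];s=np.linalg.lstsq(A,(q**2).sum(1),rcond=None)[0]
    return s[:2],np.sqrt(s[2]+s[:2]@s[:2])
def topdisc(W,lo,hi,near,rad=.06):
    m=(W[...,2]>lo)&(W[...,2]<hi)&(np.hypot(W[...,0]-near[0],W[...,1]-near[1])<rad)
    P=W[m];
    if len(P)<5: return None
    (c,r,_)=cv2.minAreaRect(P[:,:2].astype(np.float32)*1000)
    ce,re=cv2.minEnclosingCircle(P[:,:2].astype(np.float32)*1000)
    return len(P),P.mean(0).round(4),np.round(ce,1),round(re,1),np.median(P[:,2]).round(4)
E
python3 - <<'E'
from h import *
D={n:np.load(n+'0.npz') for n in('top','scene')}
W={n:cloud(D[n]['p'],D[n]['d'],D[n]) for n in D}
T=W['top']
px=dict(base=(137,203),jar=(245,157),clean=(281,157),tin=(314,153),fallen=(275,231),fall_foot=(292,232),fall_mouth=(258,231),rin=(412,196),mug=(247,272),bowl=(164,302),pitch=(371,132),syr=(175,118),table=(330,350))
for k,(u,v) in px.items(): print(k,T[v,u].round(4))
for n in W:
    print(n,'base',topdisc(W[n],.108,.125,T[203,137]))
    print(n,'clean',topdisc(W[n],.096,.112,T[157,281],.035))
    m=(W[n][...,2]>.012)&(np.hypot(W[n][...,0]-T[231,275][0],W[n][...,1]-T[231,275][1])<.075)
    P=W[n][m];print('fallen',len(P),P.mean(0),P.max(0),P.min(0),cv2.minAreaRect(P[:,:2].astype(np.float32)*1000))
    for s in np.arange(P[:,1].min(),P[:,1].max(),.01):
        q=P[abs(P[:,1]-s)<.005]; 
        if len(q):print('  y%.3f x %.3f..%.3f zmax %.3f'%(s,q[:,0].min(),q[:,0].max(),q[:,2].max()))
    r=T[196,412]
    m=(W[n][...,2]>.076)&(W[n][...,2]<.09)&(np.hypot(W[n][...,0]-r[0],W[n][...,1]-r[1])<.135)
    P=W[n][m];print('rinser',len(P),cv2.minAreaRect(P[:,:2].astype(np.float32)*1000))
    m=(W[n][...,2]>.009)&(W[n][...,2]<.021)&(np.hypot(W[n][...,0]-T[203,137][0],W[n][...,1]-T[203,137][1])<.15)
    P=W[n][m];print('drainer',len(P),cv2.minAreaRect(P[:,:2].astype(np.float32)*1000))
E
```

```text
base [0.5625 0.3368 0.1147]
jar [0.6769 0.066  0.0999]
clean [ 0.6745 -0.0258  0.1002]
tin [ 0.6788 -0.109   0.1151]
fallen [ 0.4897 -0.0059  0.0572]
fall_foot [ 0.488  -0.0506  0.0378]
fall_mouth [0.4966 0.0391 0.0049]
rin [ 0.5742 -0.369   0.0452]
mug [0.3878 0.0707 0.0068]
bowl [0.3149 0.2913 0.0038]
pitch [ 0.7335 -0.2584  0.1029]
syr [0.7558 0.2293 0.1853]
table [ 0.1799 -0.1417 -0.0012]
top base (227, array([0.5747, 0.3472, 0.1148]), array([575. , 348.9]), 21.9, np.float64(0.1148))
top clean (213, array([ 0.6715, -0.0239,  0.1033]), array([672. , -23.9]), 21.3, np.float64(0.1032))
fallen 810 [ 0.49051691 -0.00209869  0.05229769] [0.52986492 0.04739289 0.07894296] [ 0.45903854 -0.05886434  0.01224472] ((492.30426025390625, -5.3223419189453125), (106.77642822265625, 68.85360717773438), 86.15985870361328)
  y-0.059 x 0.473..0.507 zmax 0.045
  y-0.049 x 0.468..0.508 zmax 0.046
  y-0.039 x 0.471..0.511 zmax 0.052
  y-0.029 x 0.466..0.515 zmax 0.056
  y-0.019 x 0.465..0.519 zmax 0.060
  y-0.009 x 0.465..0.518 zmax 0.061
  y0.001 x 0.465..0.526 zmax 0.071
  y0.011 x 0.459..0.526 zmax 
[... 648 characters left out ...]
  0.01246642] ((499.3211669921875, -7.443714141845703), (101.2130355834961, 60.40489959716797), 87.42945861816406)
  y-0.058 x 0.478..0.511 zmax 0.044
  y-0.048 x 0.479..0.514 zmax 0.047
  y-0.038 x 0.478..0.512 zmax 0.049
  y-0.028 x 0.476..0.517 zmax 0.058
  y-0.018 x 0.473..0.521 zmax 0.060
  y-0.008 x 0.476..0.522 zmax 0.062
  y0.002 x 0.474..0.525 zmax 0.072
  y0.012 x 0.471..0.529 zmax 0.073
  y0.022 x 0.470..0.530 zmax 0.076
  y0.032 x 0.473..0.531 zmax 0.078
rinser 1011 ((576.7906494140625, -367.68951416015625), (178.5546417236328, 180.34942626953125), 79.07720184326172)
drainer 2053 ((556.8441772460938, 353.093994140625), (171.33924865722656, 173.85398864746094), 15.001852989196777)
```

```bash
cat >> h.py <<'E'
def to(*targets,yaw=None,cmd=None):
    """targets: world xyz mm (+yaw deg); prints tool shift/twist from present pose"""
    from workcell import sensors
    o=sensors.get_obs();p=o['ee_pos']*1000;y=o['tcp_rot'][2]
    if cmd is not None:p,y=np.array(cmd[:3]),cmd[3]
    c,s=np.cos(np.radians(y)),np.sin(np.radians(y))
    for t in targets:
        d=np.array(t[:3])-p;tw=-np.radians((t[3]-y+180)%360-180)
        print(t,'->',np.round([c*d[0]+s*d[1],s*d[0]-c*d[1],-d[2]],1),'twist',round(tw,3))
E
python3 - <<'E'
from h import *
to((489,-48,130,86),(489,-48,27,86))
E
```

```text
(489, -48, 130, 86) -> [ 428.7 -309.7  117.6] twist -1.088
(489, -48, 27, 86) -> [ 428.7 -309.7  220.6] twist -1.088
```

apply_moves(motion=[{"xyz": [214,-155,60],"twist": -0.54,"jaw": 1},{"xyz": [214,-155,60],"twist": -0.54,"jaw": 1},{"xyz": [214,-155,60],"twist": -0.54,"jaw": 1},{"xyz": [214,-155,60],"twist": -0.54,"jaw": 1},{"xyz": [214,-155,60],"twist": -0.54,"jaw": 1}], grip_force=20)

```text
time: 0.72
ee_pos: [0.3552, -0.2732, 0.1873]
tcp_rot: [-179.9, -0.0, 54.8]
wrist_force: [-0.4, -0.7, 0.0]
opening: 0.0854
grasp_force: 0.0
```

```bash
python3 - <<'E'
from h import *
to((489,-48,130,86),(489,-48,27,86))
E
```

```text
(489, -48, 130, 86) -> [261.2 -20.7  57.3] twist -0.545
(489, -48, 27, 86) -> [261.2 -20.7 160.3] twist -0.545
```

apply_moves(motion=[{"xyz": [261,-21,57],"twist": -0.545,"jaw": 1},{"xyz": [261,-21,57],"twist": -0.545,"jaw": 1},{"xyz": [261,-21,57],"twist": -0.545,"jaw": 1},{"xyz": [261,-21,57],"twist": -0.545,"jaw": 1},{"xyz": [261,-21,57],"twist": -0.545,"jaw": 1}])

```text
time: 1.35
ee_pos: [0.489, -0.0483, 0.1299]
tcp_rot: [-179.9, -0.0, 86.0]
wrist_force: [0.3, -0.6, 0.1]
opening: 0.0854
grasp_force: 0.0
```

```bash
python3 - <<'E'
from h import *
to((489,-48,130,86),(489,-48,27,86))
from workcell import camera,camera_params
c=camera_params('wrist');print(c)
p,d=camera('wrist');cv2.imwrite('pics/w1.png',cv2.cvtColor(p,cv2.COLOR_RGB2BGR))
E
```

```text
(489, -48, 130, 86) -> [ 0.3 -0.1 -0.1] twist 0.0
(489, -48, 27, 86) -> [ 3.000e-01 -1.000e-01  1.029e+02] twist 0.0
{'mtx': array([[325.1922621 ,   0.        , 282.00553659],
       [  0.        , 325.1922621 , 212.53223433],
       [  0.        ,   0.        ,   1.        ]]), 'rvec': array([-2.83609522,  0.0974594 ,  0.01802536]), 'tvec': array([-0.48981064, -0.0169304 ,  0.2635095 ])}
```

View pics/w1.png

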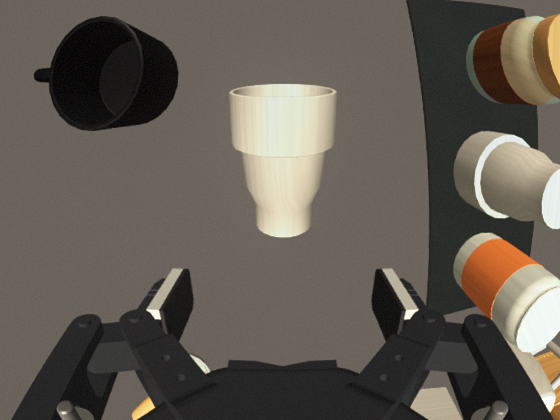

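The wrist view shows the tumbler centred between the fingers (column 283) and aligned with them, with the foot end at row 236. Next is the descent and grip.

apply_moves(motion=[{"xyz": [0,0,55],"jaw": 1},{"xyz": [0,0,103],"jaw": 1},{"xyz": [0,0,103],"jaw": 1},{"xyz": [0,0,103],"jaw": -1},{"xyz": [0,0,103],"jaw": -1}], grip_force=20)

```text
validation failed for argument at $.mo...
```

apply_moves(motion=[{"xyz": [0,0,0],"jaw": -1},{"xyz": [0,0,0],"jaw": -1},{"xyz": [0,0,0],"jaw": -1}])

```text
validation failed for argument at $.mo...
```

apply_moves(motion=[{"xyz": [0,0,55],"twist": 0,"jaw": 1},{"xyz": [0,0,103],"twist": 0,"jaw": 1},{"xyz": [0,0,103],"twist": 0,"jaw": 1},{"xyz": [0,0,103],"twist": 0,"jaw": -1},{"xyz": [0,0,103],"twist": 0,"jaw": -1}], grip_force=20)

```text
time: 2.02
ee_pos: [0.49, -0.0516, 0.0308]
tcp_rot: [179.8, 0.0, 85.8]
wrist_force: [-0.4, 0.6, -0.7]
opening: 0.0515
grasp_force: 0.0
```

apply_moves(motion=[{"xyz": [0,0,0],"twist": 0,"jaw": -1},{"xyz": [0,0,0],"twist": 0,"jaw": -1},{"xyz": [0,0,0],"twist": 0,"jaw": -1}])

```text
time: 2.4
ee_pos: [0.4899, -0.0513, 0.0302]
tcp_rot: [179.8, 0.0, 85.8]
wrist_force: [0.4, -1.6, 7.2]
opening: 0.0412
grasp_force: 21.5
```

apply_moves(motion=[{"xyz": [0,0,-40],"twist": 0,"jaw": -1},{"xyz": [0,0,-80],"twist": 0,"jaw": -1},{"xyz": [0,0,-80],"twist": 0,"jaw": -1},{"xyz": [0,0,-80],"twist": 0,"jaw": -1}])

```text
time: 2.9
ee_pos: [0.4884, -0.051, 0.1078]
tcp_rot: [-180.0, 0.0, 85.8]
wrist_force: [0.3, -0.0, -2.1]
opening: 0.0411
grasp_force: 21.1
```

```bash
python3 - <<'E'
from h import *
to((489,-48,130,86))
from workcell import camera,camera_params,sensors
print(sensors.get_obs()['ee_pos'],sensors.get_obs()['q'])
c=camera_params('wrist')
p,d=camera('wrist');p2,_=camera('scene')
im=np.hstack([cv2.resize(p,(400,300)),cv2.resize(p2[100:310,140:420],(400,300))])
cv2.imwrite('pics/w2.png',cv2.cvtColor(im,cv2.COLOR_RGB2BGR))
E
```

```text
(489, -48, 130, 86) -> [  3.1   0.4 -22.2] twist -0.003
[ 0.48837245 -0.05103775  0.10781146] [-5.96391490e+00 -3.47390119e+00 -1.39925716e+01  7.95069703e+01
 -3.97568858e-03  8.82167899e+01]
```

View pics/w2.png

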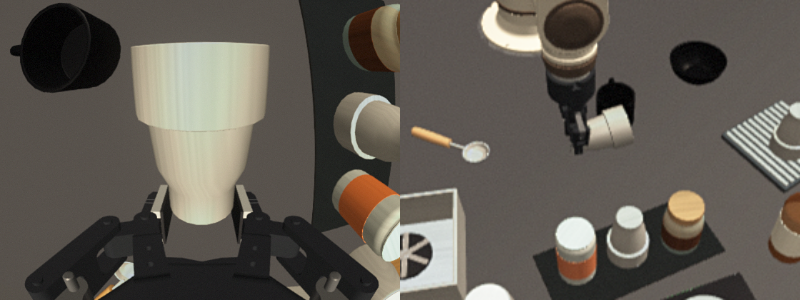

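The tumbler stays rigidly gripped, near horizontal. I'll turn it upright by catching the mouth rim on the drainer's side and arcing the foot over. First I need the position of that edge.

```bash
python3 - <<'E'
from h import *
for n in('top','scene'):
    D=np.load(n+'0.npz');W=cloud(D['p'],D['d'],D)
    m=(W[...,2]>.010)&(W[...,2]<.022)&(np.hypot(W[...,0]-.565,W[...,1]-.345)<.135)
    m=cv2.morphologyEx(m.astype(np.uint8),cv2.MORPH_OPEN,np.ones((2,2)))>0
    k,l,st,_=cv2.connectedComponentsWithStats(m.astype(np.uint8));i=1+st[1:,4].argmax()
    P=W[l==i];print(n,len(P),cv2.minAreaRect(P[:,:2].astype(np.float32)*1000))
    n_=np.array([np.sin(np.radians(15)),-np.cos(np.radians(15))]);t=np.array([n_[1]*-1,n_[0]])
    Q=P[:,:2]*1000
    s=Q@t;e=Q@n_
    print([(int(a),round(np.percentile(e[abs(s-a)<6],99),1)) for a in np.arange(np.percentile(s,3),np.percentile(s,97),12)])
# mouth centre / tilt of held tumbler
from workcell import camera,camera_params
for n in('top','scene'):
    c=camera_params(n);p,d=camera(n);W=cloud(p,d,c)
    m=(abs(W[...,0]-.49)<.05)&(W[...,1]>-.03)&(W[...,1]<.08)&(W[...,2]>.02)&(W[...,2]<.2)
    P=W[m]
    for s in np.arange(-.03,.08,.01):
        q=P[abs(P[:,1]-s)<.005]
        if len(q)>3: print(n,'y%.3f x%.3f..%.3f z %.3f..%.3f'%(s,q[:,0].min(),q[:,0].max(),q[:,2].min(),q[:,2].max()))
E
```

```text
top 2285 ((554.6649780273438, 347.40228271484375), (168.25823974609375, 162.05691528320312), 14.663784980773926)Traceback (most recent call last):
  File "<stdin>", line 11, in <module>
ValueError: arange: cannot compute length
```

```bash
python3 - <<'E'
from h import *
for n in('top','scene'):
    D=np.load(n+'0.npz');W=cloud(D['p'],D['d'],D)
    W=np.nan_to_num(W,nan=9)
    m=(W[...,2]>.010)&(W[...,2]<.022)&(np.hypot(W[...,0]-.565,W[...,1]-.345)<.135)
    P=W[m][:,:2]*1000
    n_=np.array([.259,-.966]);t=np.array([.966,.259]);s=P@t;e=P@n_
    print(n,[(int(a),round(np.percentile(e[abs(s-a)<6],98),1)) for a in np.arange(550,720,20) if (abs(s-a)<6).sum()>5])
from workcell import camera,camera_params
for n in('top','scene'):
    c=camera_params(n);p,d=camera(n);W=np.nan_to_num(cloud(p,d,c),nan=9)
    m=(abs(W[...,0]-.49)<.05)&(W[...,1]>-.03)&(W[...,1]<.08)&(W[...,2]>.02)&(W[...,2]<.2)
    P=W[m]
    for s in np.arange(-.03,.08,.02):
        q=P[abs(P[:,1]-s)<.005]
        if len(q)>3: print(n,'y%.3f x%.3f..%.3f z %.3f..%.3f'%(s,q[:,0].min(),q[:,0].max(),q[:,2].min(),q[:,2].max()))
to((602,174,105,105))
E
```

```text
top [(550, np.float64(-114.2)), (570, np.float64(-114.7)), (590, np.float64(-116.3)), (610, np.float64(-112.6)), (630, np.float64(-113.4)), (650, np.float64(-113.4)), (670, np.float64(-113.4)), (690, np.float64(-114.7)), (710, np.float64(-113.1))]
scene [(550, np.float64(-114.8)), (570, np.float64(-114.3)), (590, np.float64(-113.2)), (610, np.float64(-113.1)), (630, np.float64(-112.3)), (650, np.float64(-112.9)), (670, np.float64(-112.6)), (690, np.float64(-113.7)), (710, np.float64(-112.3))]
top y0.010 x0.457..0.523 z 0.105..0.147
top y0.030 x0.459..0.526 z 0.116..0.149
top y0.050 x0.464..0.511 z 0.070..0.101
scene y-0.030 x0.502..0.516 z 0.088..0.126
scene y-0.010 x0.473..0.520 z 0.089..0.136
scene y0.010 x0.461..0.528 z 0.091..0.146
scene y0.030 x0.471..0.529 z 0.089..0.148
(602, 174, 105, 105) -> [232.7  97.3   2.1] twist -0.335
```

apply_moves(motion=[{"xyz": [0,0,50],"twist": 0,"jaw": -1},{"xyz": [0,0,79],"twist": 0,"jaw": -1},{"xyz": [0,0,79],"twist": 0,"jaw": -1},{"xyz": [0,0,80],"twist": 0,"jaw": 0.4},{"xyz": [0,0,80],"twist": 0,"jaw": 0.4}])

```text
time: 3.72
ee_pos: [0.4889, -0.0511, 0.0289]
tcp_rot: [180.0, -0.0, 85.8]
wrist_force: [-0.6, 1.0, -0.5]
opening: 0.0595
grasp_force: 0.0
```

apply_moves(motion=[{"xyz": [-10,0,0],"twist": 0,"jaw": 0.4},{"xyz": [-10,0,0],"twist": 0,"jaw": -1},{"xyz": [-10,0,0],"twist": 0,"jaw": -1},{"xyz": [-10,0,0],"twist": 0,"jaw": -1},{"xyz": [-10,0,0],"twist": 0,"jaw": -1}])

```text
time: 4.35
ee_pos: [0.4881, -0.0613, 0.0286]
tcp_rot: [180.0, 0.0, 85.8]
wrist_force: [-0.4, -3.3, 4.6]
opening: 0.0406
grasp_force: 20.0
```

apply_moves(motion=[{"xyz": [0,0,-40],"twist": 0,"jaw": -1},{"xyz": [0,0,-80],"twist": 0,"jaw": -1},{"xyz": [0,0,-110],"twist": 0,"jaw": -1},{"xyz": [0,0,-110],"twist": 0,"jaw": -1},{"xyz": [0,0,-110],"twist": 0,"jaw": -1}])

```text
time: 4.97
ee_pos: [0.4873, -0.0608, 0.1367]
tcp_rot: [-179.9, -0.0, 85.8]
wrist_force: [0.0, 0.3, -2.1]
opening: 0.0404
grasp_force: 24.0
```

```bash
cat > tilt.py <<'E'
from h import *
import sys
from workcell import camera,camera_params,sensors
o=sensors.get_obs();e=o['ee_pos'];print(e)
for n in('top','scene'):
    c=camera_params(n);p,d=camera(n);W=np.nan_to_num(cloud(p,d,c),nan=9)
    cv2.imwrite(f'pics/{n}_last.png',cv2.cvtColor(p,cv2.COLOR_RGB2BGR))
    P=W[(abs(W[...,0]-e[0])<.05)&(W[...,1]>e[1]+.02)&(W[...,1]<e[1]+.12)&(W[...,2]>.008)&(W[...,2]<e[2]+.06)]
    for s in np.arange(e[1]+.025,e[1]+.12,.015):
        q=P[abs(P[:,1]-s)<.005]
        if len(q)>3: print(n,'y%.3f x%.3f..%.3f z %.3f..%.3f'%(s,q[:,0].min(),q[:,0].max(),q[:,2].min(),q[:,2].max()))
E
python3 tilt.py
```

```text
[ 0.48732931 -0.06076083  0.1367117 ]
top y-0.006 x0.463..0.518 z 0.120..0.148
top y0.009 x0.456..0.523 z 0.098..0.144
top y0.024 x0.456..0.524 z 0.112..0.148
top y0.039 x0.457..0.525 z 0.107..0.145
scene y-0.036 x0.491..0.512 z 0.106..0.146
scene y-0.021 x0.473..0.517 z 0.104..0.147
scene y-0.006 x0.472..0.520 z 0.099..0.147
scene y0.009 x0.462..0.526 z 0.091..0.145
scene y0.024 x0.473..0.528 z 0.082..0.147
scene y0.039 x0.475..0.528 z 0.091..0.143
scene y0.054 x0.478..0.505 z 0.133..0.138
```

The shorter overlap lets it swing about 25° mouth-down, and friction then stops it. A vertical shake should ratchet it further.

apply_moves(motion=[{"xyz": [0,0,-60],"twist": 0,"jaw": -1},{"xyz": [0,0,0],"twist": 0,"jaw": -1},{"xyz": [0,0,-60],"twist": 0,"jaw": -1},{"xyz": [0,0,0],"twist": 0,"jaw": -1},{"xyz": [0,0,0],"twist": 0,"jaw": -1}])

```text
time: 5.7
ee_pos: [0.4849, -0.0606, 0.1335]
tcp_rot: [-179.5, -0.0, 85.8]
wrist_force: [-0.3, -0.3, -2.2]
opening: 0.0401
grasp_force: 20.8
```

```bash
python3 tilt.py
```

```text
[ 0.48488009 -0.06063578  0.13345435]
scene y-0.036 x0.487..0.521 z 0.028..0.131
scene y-0.021 x0.477..0.517 z 0.031..0.102
scene y-0.006 x0.483..0.504 z 0.041..0.068
```

```bash
python3 - <<'E'
from h import *
from workcell import camera
p,_=camera('wrist');p2=cv2.cvtColor(cv2.imread('pics/scene_last.png'),4)
im=np.hstack([cv2.resize(p,(400,300)),cv2.resize(p2[130:250,190:350],(400,300))])
cv2.imwrite('pics/w3.png',cv2.cvtColor(im,cv2.COLOR_RGB2BGR))
E
```

```text
(no output)
```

View pics/w3.png

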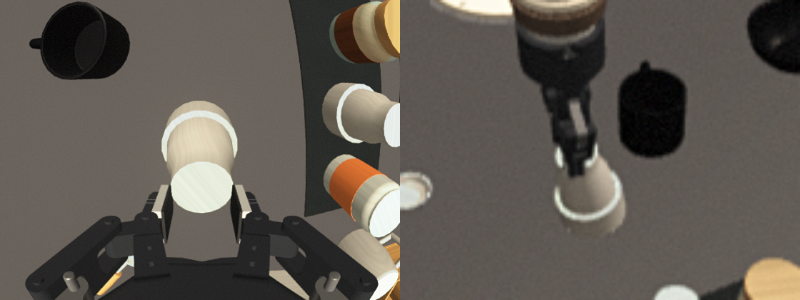

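The tumbler now hangs mouth down, about 15° off vertical: foot at (200,187) in the left crop, mouth leaning up-image. I'll lower it onto the counter while moving forward so it squares up.

apply_moves(motion=[{"xyz": [0,0,20],"twist": 0,"jaw": -1},{"xyz": [8,0,24],"twist": 0,"jaw": -1},{"xyz": [18,0,27],"twist": 0,"jaw": -1},{"xyz": [24,0,29],"twist": 0,"jaw": -1},{"xyz": [24,0,29],"twist": 0,"jaw": -1}])

```text
time: 6.48
ee_pos: [0.4906, -0.0366, 0.1118]
tcp_rot: [179.8, 0.1, 85.9]
wrist_force: [-3.2, -2.4, 9.2]
opening: 0.0398
grasp_force: 26.0
```

```bash
python3 - <<'E'
from h import *
from workcell import camera,camera_params
exec(open('tilt.py').read().replace('import sys',''))
p,_=camera('wrist')
im=np.hstack([cv2.resize(p,(400,300)),cv2.resize(cv2.cvtColor(cv2.imread('pics/scene_last.png'),4)[130:250,190:350],(400,300))])
cv2.imwrite('pics/w4.png',cv2.cvtColor(im,cv2.COLOR_RGB2BGR))
E
```

```text
[ 0.4906267  -0.03661824  0.11183955]
scene y-0.012 x0.494..0.520 z 0.009..0.103
scene y0.003 x0.482..0.500 z 0.034..0.038
```

View pics/w4.png

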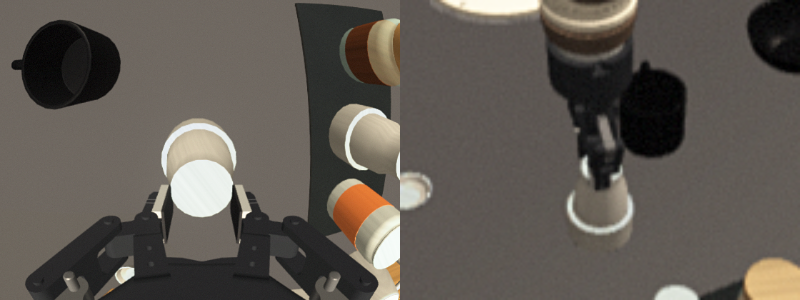

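It is pressed on the counter with 9 N and nearly upright, well within its stable range. Releasing.

apply_moves(motion=[{"xyz": [0,0,-3],"twist": 0,"jaw": 0.2},{"xyz": [0,0,-3],"twist": 0,"jaw": 0.6},{"xyz": [0,0,-3],"twist": 0,"jaw": 1},{"xyz": [0,0,-50],"twist": 0,"jaw": 1},{"xyz": [0,0,-100],"twist": 0,"jaw": 1}])

```text
time: 7.25
ee_pos: [0.4891, -0.037, 0.2098]
tcp_rot: [-179.9, -0.0, 85.8]
wrist_force: [0.8, -0.4, 0.2]
opening: 0.0854
grasp_force: 0.0
```

```bash
cat > see.py <<'E'
from h import *
from workcell import camera,camera_params,sensors
def look(near,zt,rad=.035,band=.007,cams=('top','scene')):
    for n in cams:
        c=camera_params(n);p,d=camera(n);W=np.nan_to_num(cloud(p,d,c),nan=9)
        print(n,topdisc(W,zt-band,zt+band,near,rad))
E
python3 - <<'E'
from see import *
look((.49,-.03),.1,.05); print(sensors.get_obs()['ee_pos'])
to((673,-23.3,190,90))
E
```

```text
top None
scene (187, array([ 0.4906, -0.0312,  0.1007]), array([489.1, -29.6]), 21.6, np.float64(0.1013))
[ 0.49124261 -0.03716469  0.21462316]
(673, -23.3, 190, 90) -> [ 27.1 180.3  24.6] twist -0.073
```

The fallen tumbler now stands mouth down at about (489, −30), with its top at 0.101. Next is the clean tumbler.

apply_moves(motion=[{"xyz": [27,180,10],"twist": -0.073,"jaw": 1},{"xyz": [27,180,10],"twist": -0.073,"jaw": 1},{"xyz": [27,180,10],"twist": -0.073,"jaw": 1},{"xyz": [27,180,10],"twist": -0.073,"jaw": 1},{"xyz": [27,180,10],"twist": -0.073,"jaw": 1}])

```text
time: 7.98
ee_pos: [0.6708, -0.0233, 0.1982]
tcp_rot: [-179.9, -0.0, 90.0]
wrist_force: [0.2, -0.5, -0.3]
opening: 0.0854
grasp_force: 0.0
```

```bash
cat >> see.py <<'E'
def wlook(near,zt,rad=.04,band=.008,save=None):
    c=camera_params('wrist');p,d=camera('wrist')
    if save: cv2.imwrite(save,cv2.cvtColor(p,cv2.COLOR_RGB2BGR))
    K=c['mtx'];v,u=np.indices(d.shape);x=(u-K[0,2])/K[0,0];y=(v-K[1,2])/K[1,1];a=np.hypot(x,y)+1e-9
    k=np.tan(np.minimum(a,1.5))/a
    X=np.stack([x*k*d,y*k*d,d],-1);W=(X-c['tvec'])@cv2.Rodrigues(c['rvec'])[0];W[d<=0]=9
    o=sensors.get_obs();print('tcp',(o['ee_pos']*1000).round(1),o['tcp_rot'].round(1),'wrist',topdisc(W,zt-band,zt+band,near,rad))
    return W
E
python3 - <<'E'
from see import *
W=wlook((.673,-.0233),.104)
look((.673,-.0233),.104,cams=('scene','top'))
to((673,-23.3,103,90))
E
```

```text
tcp [670.5 -23.3 199.5] [-180.    0.   90.] wrist (2573, array([ 0.6714, -0.0202,  0.1038]), array([671.5, -21.5]), 21.1, np.float64(0.104))
scene (263, array([ 0.6749, -0.0237,  0.105 ]), array([672.9, -23.3]), 21.6, np.float64(0.1053))
top None
(673, -23.3, 103, 90) -> [ 0.1  2.7 97.9] twist -0.0
```

apply_moves(motion=[{"xyz": [1.5,1,50],"twist": 0,"jaw": 1},{"xyz": [1.5,1,95],"twist": 0,"jaw": 1},{"xyz": [1.5,1,95],"twist": 0,"jaw": 0.3},{"xyz": [1.5,1,95],"twist": 0,"jaw": -1},{"xyz": [1.5,1,95],"twist": 0,"jaw": -1}], grip_force=40)

```text
time: 8.75
ee_pos: [0.6732, -0.0219, 0.1082]
tcp_rot: [179.7, 0.0, 90.0]
wrist_force: [-3.1, -0.6, 3.9]
opening: 0.0405
grasp_force: 39.7
```

apply_moves(motion=[{"xyz": [0,0,0],"twist": 0,"jaw": -1},{"xyz": [0,0,0],"twist": 0,"jaw": -1}])

```text
time: 9.0
ee_pos: [0.6732, -0.0219, 0.1081]
tcp_rot: [179.7, 0.0, 90.0]
wrist_force: [-2.8, 0.3, 6.6]
opening: 0.0402
grasp_force: 39.8
```

apply_moves(motion=[{"xyz": [0,0,-60],"twist": 0,"jaw": -1},{"xyz": [0,0,-120],"twist": 0,"jaw": -1},{"xyz": [0,0,-150],"twist": 0,"jaw": -1},{"xyz": [60,-10,-150],"twist": 0,"jaw": -1},{"xyz": [120,-30,-150],"twist": 0,"jaw": -1}])

```text
time: 9.62
ee_pos: [0.6427, 0.0983, 0.2565]
tcp_rot: [179.8, -0.0, 89.9]
wrist_force: [0.6, 0.9, -2.3]
opening: 0.0404
grasp_force: 41.4
```

apply_moves(motion=[{"xyz": [140,-67,0],"twist": 0,"jaw": -1},{"xyz": [140,-67,0],"twist": 0,"jaw": -1},{"xyz": [140,-67,0],"twist": 0,"jaw": -1},{"xyz": [140,-67,0],"twist": 0,"jaw": -1}])

```text
time: 10.12
ee_pos: [0.5745, 0.2396, 0.2565]
tcp_rot: [179.8, -0.1, 90.2]
wrist_force: [0.4, -0.2, -1.6]
opening: 0.0402
grasp_force: 41.4
```

```bash
python3 - <<'E'
from see import *
o=sensors.get_obs()
W=wlook((.575,.349),.116,save='pics/w5.png')
look((.575,.349),.116,cams=('scene','top'))
e=o['ee_pos']; print('held:');
m=(abs(W[...,2]-(e[2]-.004))<.006)&(np.hypot(W[...,0]-e[0],W[...,1]-e[1])<.04)
P=W[m];print(len(P),P.mean(0),P.min(0),P.max(0))
E
```

```text
tcp [575.2 238.3 256.2] [179.9  -0.   90.1] wrist (2047, array([0.5739, 0.3501, 0.1159]), array([574.1, 350.3]), 21.2, np.float64(0.1159))
scene (185, array([0.578 , 0.3467, 0.1165]), array([576.8, 349.4]), 23.2, np.float64(0.1172))
top None
held:
6561 [0.57341638 0.24293324 0.25244389] [0.5398188  0.21873397 0.24655702] [0.60723424 0.26140732 0.25852951]
```

View pics/w5.png

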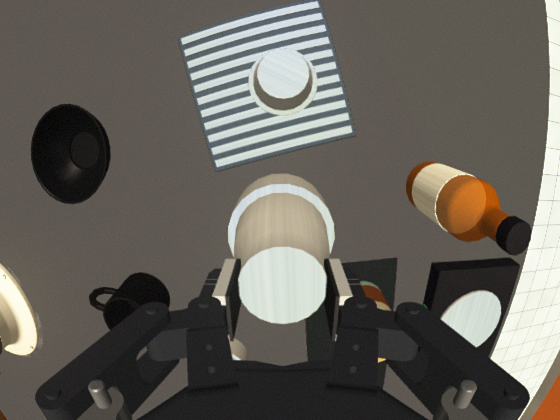

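The base foot is at (283,73). The held tumbler's foot disc is fully visible at (283,285), so I can locate it relative to the TCP.

```bash
cat >> see.py <<'E'
def held(seed=(283,285)):
    o=sensors.get_obs();e=o['ee_pos']
    c=camera_params('wrist');p,d=camera('wrist')
    m=np.zeros((422,562),np.uint8);g=cv2.GaussianBlur(p,(3,3),0)
    cv2.floodFill(g,m,seed,(255,0,0),(6,)*3,(6,)*3,4|(255<<8)|cv2.FLOODFILL_MASK_ONLY)
    m=m[1:-1,1:-1];k=max(cv2.findContours(m,0,2)[0],key=cv2.contourArea)
    el=cv2.fitEllipse(cv2.convexHull(k))
    q=k[:,0].astype(float);K=c['mtx']
    x=(q[:,0]-K[0,2])/K[0,0];y=(q[:,1]-K[1,2])/K[1,1];a=np.hypot(x,y);s=np.tan(a)/a
    R=cv2.Rodrigues(c['rvec'])[0];r=np.c_[x*s,y*s,np.ones(len(x))]@R;C=-R.T@c['tvec']
    z=np.median((lambda W:W)(d[m>0]));ctr=np.array(el[0]);
    xc=(ctr-K[[0,1],[2,2]])/K[0,0];ac=np.hypot(*xc);rc=np.r_[xc*np.tan(ac)/ac,1]
    zt=(C+R.T@(rc*d[int(ctr[1]),int(ctr[0])]))[2]
    P=C+r*((zt-C[2])/r[:,2])[:,None]
    ce,re=cv2.minEnclosingCircle(P[:,:2].astype(np.float32)*1000)
    cf,rf=circ(P[:,:2]*1000)
    print('tcp',(e*1000).round(1),'ellipse',np.round(el,1) if 0 else el,'top z',zt.round(4),'encl',np.round(ce,1),round(re,1),'fit',cf.round(1),rf.round(1))
E
python3 - <<'E'
from see import *
held()
to((575,349,240,90))
E
```

```text
tcp [575.8 236.9 255.5] ellipse ((282.1210632324219, 284.4817199707031), (75.07099151611328, 86.81797790527344), 88.01847839355469) top z 0.2511 encl [574.9 237.5] 20.3 fit [574.8 237.6] 19.9
(575, 349, 240, 90) -> [112.4  -1.   15.1] twist -0.001
```

```bash
cat >> see.py <<'E'
def ring(p,c,seed,zt,tol=6):
    """centre of bright disc around seed pixel, cast onto plane z=zt (mm out)"""
    m=np.zeros((422,562),np.uint8);g=cv2.GaussianBlur(p,(3,3),0)
    cv2.floodFill(g,m,seed,(255,0,0),(tol,)*3,(tol,)*3,4|(255<<8)|cv2.FLOODFILL_MASK_ONLY)
    k=max(cv2.findContours(m[1:-1,1:-1],0,2)[0],key=cv2.contourArea);q=k[:,0].astype(float);K=c['mtx']
    x=(q[:,0]-K[0,2])/K[0,0];y=(q[:,1]-K[1,2])/K[1,1];a=np.hypot(x,y);s=np.tan(a)/a
    R=cv2.Rodrigues(c['rvec'])[0];r=np.c_[x*s,y*s,np.ones(len(x))]@R;C=-R.T@c['tvec']
    P=(C+r*((zt-C[2])/r[:,2])[:,None])[:,:2]*1000
    ce,re=cv2.minEnclosingCircle(P.astype(np.float32));cf,rf=circ(P)
    return np.round(ce,1),round(re,1),cf.round(1),rf.round(1)
E
python3 - <<'E'
from see import *
for i in range(2):
    c=camera_params('wrist');p,d=camera('wrist');o=sensors.get_obs()
    print((o['ee_pos']*1000).round(1),'held',ring(p,c,(283,285),o['ee_pos'][2]-.0043),'base',ring(p,c,(283,75),.116))
E
```

```text
[575.9 236.5 254.8] held (array([575. , 237.1]), 20.4, array([574.9, 237.1]), np.float64(20.0)) base (array([556.2, 360.4]), 57.2, array([557.9, 360.3]), np.float64(36.2))
[575.9 236.5 254.6] held (array([575., 237.]), 20.4, array([574.9, 237. ]), np.float64(20.0)) base (array([556. , 361.8]), 57.2, array([557.1, 361. ]), np.float64(35.8))
```

apply_moves(motion=[{"xyz": [60,-1,0],"twist": 0,"jaw": -1},{"xyz": [111,-1,0],"twist": 0,"jaw": -1},{"xyz": [111,-1,0],"twist": 0,"jaw": -1},{"xyz": [111,-1,0],"twist": 0,"jaw": -1},{"xyz": [111,-1,0],"twist": 0,"jaw": -1}])

```text
time: 11.05
ee_pos: [0.5748, 0.3472, 0.2546]
tcp_rot: [180.0, 0.0, 89.9]
wrist_force: [1.0, 0.1, -1.3]
opening: 0.0399
grasp_force: 41.5
```

```bash
python3 - <<'E'
from see import *
for i in range(3):
    c=camera_params('wrist');p,d=camera('wrist');o=sensors.get_obs()
    print((o['ee_pos']*1000).round(1),o['tcp_rot'].round(2),'held',ring(p,c,(283,285),o['ee_pos'][2]-.0043))
E
```

```text
[574.7 347.2 254.7] [ 1.7998e+02 -1.0000e-02  8.9910e+01] held (array([573.9, 347.9]), 20.4, array([573.7, 347.9]), np.float64(19.9))
[574.7 347.3 254.8] [ 1.7997e+02 -1.0000e-02  8.9910e+01] held (array([573.8, 347.8]), 20.3, array([573.7, 347.9]), np.float64(19.9))
[574.6 347.5 254.8] [ 1.7997e+02 -1.0000e-02  8.9920e+01] held (array([573.8, 348. ]), 20.4, array([573.7, 348. ]), np.float64(19.9))
```

apply_moves(motion=[{"xyz": [2.3,0.3,0],"twist": 0,"jaw": -1},{"xyz": [2.3,0.3,30],"twist": 0,"jaw": -1},{"xyz": [2.3,0.3,60],"twist": 0,"jaw": -1},{"xyz": [2.3,0.3,75],"twist": 0,"jaw": -1},{"xyz": [2.3,0.3,85],"twist": 0,"jaw": -1}])

```text
time: 11.82
ee_pos: [0.5746, 0.3507, 0.169]
tcp_rot: [-180.0, 0.0, 90.0]
wrist_force: [0.3, 1.0, -0.6]
opening: 0.0403
grasp_force: 41.6
```

apply_moves(motion=[{"xyz": [0,0,4],"twist": 0,"jaw": -1},{"xyz": [0,0,8],"twist": 0,"jaw": -1},{"xyz": [0,0,12],"twist": 0,"jaw": -1},{"xyz": [0,0,14],"twist": 0,"jaw": -1}])

```text
time: 12.32
ee_pos: [0.5748, 0.3509, 0.1561]
tcp_rot: [179.9, -0.0, 90.0]
wrist_force: [-2.6, 0.2, 8.5]
opening: 0.0401
grasp_force: 42.5
```

It made contact at z = 156, which is the expected home height. Releasing and retreating.

apply_moves(motion=[{"xyz": [0,0,0],"twist": 0,"jaw": 0.2},{"xyz": [0,0,0],"twist": 0,"jaw": 1},{"xyz": [0,0,-10],"twist": 0,"jaw": 1},{"xyz": [0,0,-60],"twist": 0,"jaw": 1},{"xyz": [-60,0,-110],"twist": 0,"jaw": 1}])

```text
time: 12.95
ee_pos: [0.5743, 0.3043, 0.2568]
tcp_rot: [180.0, -0.0, 90.2]
wrist_force: [1.3, -0.1, 0.9]
opening: 0.0855
grasp_force: 0.0
```

apply_moves(motion=[{"xyz": [-50,0,0],"twist": 0,"jaw": 1},{"xyz": [-50,0,0],"twist": 0,"jaw": 1}])

```text
time: 13.2
ee_pos: [0.5751, 0.2501, 0.2575]
tcp_rot: [179.9, -0.0, 89.8]
wrist_force: [0.2, -0.0, -0.0]
opening: 0.0851
grasp_force: 0.0
```

```bash
python3 - <<'E'
from see import *
wlook((.574,.350),.152); look((.575,.350),.152,cams=('scene','top'))
to((489,-30,200,90))
E
```

```text
tcp [574.9 251.5 256.7] [179.9  -0.   89.9] wrist (2698, array([0.5726, 0.351 , 0.1519]), array([572.4, 351. ]), 21.1, np.float64(0.1519))
scene (193, array([0.5763, 0.3476, 0.1524]), array([574.8, 348.6]), 21.9, np.float64(0.1529))
top None
(489, -30, 200, 90) -> [-283.1  -85.6   55.6] twist -0.0
```

apply_moves(motion=[{"xyz": [-284,-86,50],"twist": 0,"jaw": 1},{"xyz": [-284,-86,50],"twist": 0,"jaw": 1},{"xyz": [-284,-86,50],"twist": 0,"jaw": 1},{"xyz": [-284,-86,50],"twist": 0,"jaw": 1},{"xyz": [-284,-86,50],"twist": 0,"jaw": 1}])

```text
time: 13.98
ee_pos: [0.488, -0.0321, 0.2048]
tcp_rot: [-180.0, -0.0, 90.1]
wrist_force: [0.4, 0.1, 0.2]
opening: 0.0853
grasp_force: 0.0
```

```bash
python3 - <<'E'
from see import *
wlook((.489,-.030),.100)
look((.489,-.030),.1,cams=('scene',))
E
```

```text
tcp [486.5 -35.9 204.1] [-1.799e+02  1.000e-01  8.990e+01] wrist (2369, array([ 0.4865, -0.0281,  0.0998]), array([486.7, -29.4]), 21.1, np.float64(0.0999))
scene (193, array([ 0.491 , -0.0313,  0.1006]), array([489.2, -31.2]), 22.0, np.float64(0.101))
```

apply_moves(motion=[{"xyz": [5,1,50],"twist": 0,"jaw": 1},{"xyz": [5,1,99],"twist": 0,"jaw": 1},{"xyz": [5,1,99],"twist": 0,"jaw": 0.5},{"xyz": [5,1,99],"twist": 0,"jaw": 0.5}])

```text
time: 14.58
ee_pos: [0.4906, -0.0255, 0.1082]
tcp_rot: [179.9, -0.0, 90.1]
wrist_force: [0.2, -0.4, 0.4]
opening: 0.0638
grasp_force: 0.0
```

apply_moves(motion=[{"xyz": [-4,0,4],"twist": 0,"jaw": 0.5},{"xyz": [-4,0,4],"twist": 0,"jaw": -1},{"xyz": [-4,0,4],"twist": 0,"jaw": -1},{"xyz": [-4,0,4],"twist": 0,"jaw": -1},{"xyz": [-4,0,4],"twist": 0,"jaw": -1}])

```text
time: 15.2
ee_pos: [0.49, -0.0304, 0.1035]
tcp_rot: [179.9, 0.0, 90.0]
wrist_force: [-2.0, -0.6, 6.3]
opening: 0.0402
grasp_force: 39.8
```

apply_moves(motion=[{"xyz": [0,0,-60],"twist": 0,"jaw": -1},{"xyz": [0,0,-120],"twist": 0,"jaw": -1},{"xyz": [0,0,-120],"twist": 0,"jaw": -1},{"xyz": [0,0,-120],"twist": 0,"jaw": -1}])

```text
time: 15.7
ee_pos: [0.4896, -0.0303, 0.2218]
tcp_rot: [-180.0, -0.0, 90.0]
wrist_force: [-0.3, 0.6, -2.9]
opening: 0.0408
grasp_force: 41.8
```

```bash
python3 - <<'E'
from see import *
c=camera_params('wrist');p,d=camera('wrist');o=sensors.get_obs()
print((o['ee_pos']*1000).round(1),'held',ring(p,c,(283,285),o['ee_pos'][2]-.004))
to((576.5,-368,230,90),(576.5,-250,230,90))
E
```

```text
[489.2 -30.2 221. ] held (array([488.3, -29.9]), 20.8, array([488.6, -30. ]), np.float64(20.3))
(576.5, -368, 230, 90) -> [-337.7   87.3   -9. ] twist -0.0
(576.5, -250, 230, 90) -> [-219.7   87.3   -9. ] twist -0.0
```

apply_moves(motion=[{"xyz": [-338,87,-9],"twist": 0,"jaw": -1},{"xyz": [-338,87,-9],"twist": 0,"jaw": -1},{"xyz": [-338,87,-9],"twist": 0,"jaw": -1},{"xyz": [-338,87,-9],"twist": 0,"jaw": -1},{"xyz": [-338,87,-9],"twist": 0,"jaw": -1}])

```text
time: 16.38
ee_pos: [0.5673, -0.3346, 0.2284]
tcp_rot: [-179.9, -0.1, 90.0]
wrist_force: [0.9, 1.4, -0.9]
opening: 0.0402
grasp_force: 41.6
```

```bash
python3 - <<'E'
from see import *
to((576.5,-368,230,90),(576.5,-368,150,90),(576.5,-368,128,90))
E
```

```text
(576.5, -368, 230, 90) -> [-33.4   9.3  -1.6] twist -0.0
(576.5, -368, 150, 90) -> [-33.4   9.3  78.4] twist -0.0
(576.5, -368, 128, 90) -> [-33.4   9.3 100.4] twist -0.0
```

apply_moves(motion=[{"xyz": [-33,9,0],"twist": 0,"jaw": -1},{"xyz": [-33,9,40],"twist": 0,"jaw": -1},{"xyz": [-33,9,75],"twist": 0,"jaw": -1},{"xyz": [-33,9,80],"twist": 0,"jaw": -1},{"xyz": [-33,9,80],"twist": 0,"jaw": -1}])

```text
time: 17.0
ee_pos: [0.5762, -0.3655, 0.1505]
tcp_rot: [-180.0, -0.0, 90.0]
wrist_force: [0.9, 0.2, -1.7]
opening: 0.0402
grasp_force: 41.7
```

apply_moves(motion=[{"xyz": [0,0,6],"twist": 0,"jaw": -1},{"xyz": [0,0,12],"twist": 0,"jaw": -1},{"xyz": [0,0,16],"twist": 0,"jaw": -1},{"xyz": [0,0,18],"twist": 0,"jaw": -1},{"xyz": [0,0,18],"twist": 0,"jaw": -1}])

```text
time: 17.62
ee_pos: [0.5769, -0.3663, 0.1351]
tcp_rot: [179.8, 0.1, 90.0]
wrist_force: [-3.0, 1.6, 14.2]
opening: 0.0401
grasp_force: 43.0
```

apply_moves(motion=[{"xyz": [0,0,3],"twist": 0,"jaw": -1},{"xyz": [0,0,3],"twist": 0,"jaw": -1},{"xyz": [0,0,3],"twist": 0,"jaw": -1},{"xyz": [0,0,3],"twist": 0,"jaw": -1},{"xyz": [0,0,3],"twist": 0,"jaw": -1}])

```text
time: 18.25
ee_pos: [0.577, -0.3666, 0.1347]
tcp_rot: [179.7, 0.2, 90.0]
wrist_force: [-9.2, 2.3, 27.0]
opening: 0.0403
grasp_force: 44.3
```

```bash
python3 - <<'E'
from see import *
to((575,-340,290,90),(575,240,290,90))
E
```

```text
(575, -340, 290, 90) -> [  26.6   -2.  -155.3] twist -0.0
(575, 240, 290, 90) -> [ 606.6   -2.2 -155.3] twist -0.0
```

The pad sat at its stop under 27 N for over half a second. Lifting and carrying to the stack.

apply_moves(motion=[{"xyz": [0,0,-60],"twist": 0,"jaw": -1},{"xyz": [0,0,-120],"twist": 0,"jaw": -1},{"xyz": [0,0,-158],"twist": 0,"jaw": -1},{"xyz": [40,-2,-158],"twist": 0,"jaw": -1},{"xyz": [100,-2,-158],"twist": 0,"jaw": -1}])

```text
time: 18.88
ee_pos: [0.5746, -0.2659, 0.2867]
tcp_rot: [-180.0, -0.0, 89.9]
wrist_force: [1.4, 0.2, -1.6]
opening: 0.0403
grasp_force: 41.8
```

apply_moves(motion=[{"xyz": [300,0,0],"twist": 0,"jaw": -1},{"xyz": [300,0,0],"twist": 0,"jaw": -1},{"xyz": [300,0,0],"twist": 0,"jaw": -1},{"xyz": [300,0,0],"twist": 0,"jaw": -1},{"xyz": [300,0,0],"twist": 0,"jaw": -1}])

```text
time: 19.5
ee_pos: [0.5741, 0.0366, 0.2872]
tcp_rot: [-180.0, -0.0, 90.1]
wrist_force: [1.7, -0.1, -1.6]
opening: 0.0405
grasp_force: 41.8
```

```bash
python3 - <<'E'
from see import *
to((575,235,290,90))
E
```

```text
(575, 235, 290, 90) -> [198.4   1.1  -2.8] twist 0.001
```

apply_moves(motion=[{"xyz": [198,0,-5],"twist": 0,"jaw": -1},{"xyz": [198,0,-5],"twist": 0,"jaw": -1},{"xyz": [198,0,-5],"twist": 0,"jaw": -1},{"xyz": [198,0,-5],"twist": 0,"jaw": -1},{"xyz": [198,0,-5],"twist": 0,"jaw": -1}])

```text
time: 20.12
ee_pos: [0.5743, 0.2328, 0.2918]
tcp_rot: [-180.0, 0.0, 90.1]
wrist_force: [-0.0, -0.6, -1.8]
opening: 0.04
grasp_force: 41.8
```

```bash
python3 - <<'E'
from see import *
for i in range(3):
    wlook((.5725,.351),.152)
    c=camera_params('wrist');p,d=camera('wrist');o=sensors.get_obs()
    print((o['ee_pos']*1000).round(1),'held',ring(p,c,(283,285),o['ee_pos'][2]-.0037))
E
```

```text
tcp [574.5 231.8 292.1] [-180.    0.   90.] wrist (2033, array([0.5725, 0.3507, 0.1518]), array([572.5, 351.1]), 21.1, np.float64(0.1519))
[574.6 231.2 292.3] held (array([573.1, 233. ]), 20.6, array([573.4, 232.9]), np.float64(20.0))
tcp [574.7 230.9 292.5] [180.    0.   89.9] wrist (2031, array([0.5725, 0.3506, 0.1518]), array([572.7, 351.1]), 21.2, np.float64(0.1519))
[574.7 230.8 292.6] held (array([573.3, 232. ]), 20.6, array([573.7, 231.9]), np.float64(20.0))
tcp [574.8 230.9 292.6] [180.   -0.   89.9] wrist (2031, array([0.5726, 0.3507, 0.1518]), array([572.7, 351.2]), 21.3, np.float64(0.1518))
[574.7 231.  292.6] held (array([573.4, 231.9]), 20.6, array([573.7, 231.9]), np.float64(20.0))
```

apply_moves(motion=[{"xyz": [60,-1,0],"twist": 0,"jaw": -1},{"xyz": [118,-1,0],"twist": 0,"jaw": -1},{"xyz": [118,-1,0],"twist": 0,"jaw": -1},{"xyz": [118,-1,30],"twist": 0,"jaw": -1},{"xyz": [118,-1,30],"twist": 0,"jaw": -1}])

```text
time: 21.05
ee_pos: [0.5731, 0.3488, 0.2603]
tcp_rot: [-179.8, 0.1, 89.9]
wrist_force: [-1.3, -0.5, -2.5]
opening: 0.0403
grasp_force: 41.7
```

```bash
python3 - <<'E'
from see import *
to((574,350.4,192,90))
c=camera_params('wrist');p,d=camera('wrist');o=sensors.get_obs()
print((o['ee_pos']*1000).round(1),'held',ring(p,c,(283,285),o['ee_pos'][2]-.0037))
to((574,350.4,192,90))
E
```

```text
(574, 350.4, 192, 90) -> [ 1.7  0.9 68.3] twist -0.001
[573.4 348.9 262.1] held (array([571.9, 350.9]), 20.3, array([572.1, 350.8]), np.float64(19.8))
(574, 350.4, 192, 90) -> [ 1.5  0.6 70.1] twist -0.001
```

apply_moves(motion=[{"xyz": [1,0.6,0],"twist": 0,"jaw": -1},{"xyz": [1,0.6,25],"twist": 0,"jaw": -1},{"xyz": [1,0.6,45],"twist": 0,"jaw": -1},{"xyz": [1,0.6,58],"twist": 0,"jaw": -1},{"xyz": [1,0.6,58],"twist": 0,"jaw": -1}])

```text
time: 21.72
ee_pos: [0.5741, 0.351, 0.2042]
tcp_rot: [-180.0, 0.0, 90.0]
wrist_force: [-0.9, 0.1, -1.6]
opening: 0.0404
grasp_force: 41.8
```

apply_moves(motion=[{"xyz": [0,0,4],"twist": 0,"jaw": -1},{"xyz": [0,0,8],"twist": 0,"jaw": -1},{"xyz": [0,0,12],"twist": 0,"jaw": -1},{"xyz": [0,0,12],"twist": 0,"jaw": -1}])

```text
time: 22.22
ee_pos: [0.574, 0.3512, 0.1921]
tcp_rot: [-180.0, 0.0, 90.0]
wrist_force: [-0.0, 0.4, -2.7]
opening: 0.0402
grasp_force: 41.8
```

apply_moves(motion=[{"xyz": [0,0,2],"twist": 0,"jaw": -1},{"xyz": [0,0,3],"twist": 0,"jaw": -1},{"xyz": [0,0,3],"twist": 0,"jaw": -1}])

```text
time: 22.6
ee_pos: [0.5743, 0.3514, 0.1911]
tcp_rot: [179.9, -0.1, 90.0]
wrist_force: [-2.1, -1.2, 6.7]
opening: 0.0401
grasp_force: 42.6
```

Seated at 191 with contact. Releasing and backing off.

apply_moves(motion=[{"xyz": [0,0,-1],"twist": 0,"jaw": 0.2},{"xyz": [0,0,-1],"twist": 0,"jaw": 1},{"xyz": [0,0,-10],"twist": 0,"jaw": 1},{"xyz": [0,0,-60],"twist": 0,"jaw": 1},{"xyz": [-60,0,-100],"twist": 0,"jaw": 1}])

```text
time: 23.22
ee_pos: [0.5738, 0.3009, 0.2852]
tcp_rot: [180.0, -0.0, 90.2]
wrist_force: [0.9, 0.5, 0.3]
opening: 0.0856
grasp_force: 0.0
```

apply_moves(motion=[{"xyz": [-60,0,0],"twist": 0,"jaw": 1},{"xyz": [-60,0,0],"twist": 0,"jaw": 1},{"xyz": [-60,0,0],"twist": 0,"jaw": 1}])

```text
time: 23.6
ee_pos: [0.5742, 0.2392, 0.2844]
tcp_rot: [180.0, -0.0, 90.0]
wrist_force: [0.1, -0.2, -0.6]
opening: 0.0853
grasp_force: 0.0
```

```bash
python3 - <<'E'
from see import *
wlook((.573,.351),.188); look((.575,.350),.188,cams=('scene',))
p,_=camera('scene');p2,_=camera('wrist')
cv2.imwrite('pics/f.png',cv2.cvtColor(np.hstack([cv2.resize(p,(400,300)),cv2.resize(p2,(400,300))]),4))
E
```

```text
tcp [574.1 239.7 284.1] [-180.   -0.   90.] wrist (2887, array([0.5705, 0.3518, 0.1878]), array([570.4, 352.2]), 21.1, np.float64(0.1878))
scene (204, array([0.5741, 0.3484, 0.1881]), array([571.9, 350.6]), 22.5, np.float64(0.1888))
```

View pics/f.png

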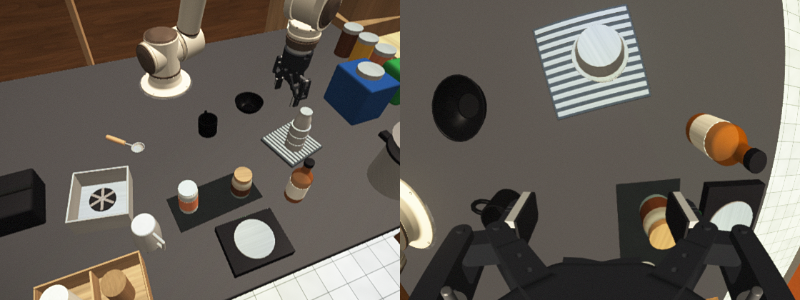

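The final picture shows the three nested on the drainer, with the top foot at (306,112) on the left. Foot heights were 116, 152 and 188 mm, about 2 mm apart in axis, and the gripper is clear.

```bash
python3 -c "
from workcell import bot
print(bot.job_done())"
```

```text
the job is handed in; nothing more can be done
None
```

All three tumblers are nested mouth down on the drainer and the job is handed in at about 24 s: the fallen one was stood on the counter, released and rinsed first; the judge returned no verdict.

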